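Roll a ground bar into the V-rest and butt it against the end stop

TASK

Roll the round steel bar along the bench by pushing on its side with the fingertips, up the lead-in ramp of the low V-rest and down into the groove, then push on the bar's end to slide it along the groove until it butts against the end stop. Only push it: do not pinch it, lift it or carry it. Leave everything else on the bench where it is, and finish with the hand clear.

Things in the scene. Friction and masses are not known exactly. Their poses are not given: they have to be found in the camera images.
- bar: the round bar to be rolled: solid plain cylinder of bright ground steel, 34 mm diameter, 100 mm long, about 0.7 kg, both ends flat and alike, lying on the bench. The origin is at its centre (17 mm above the bench as it lies); its x axis runs along the bar, and y and z turn as it rolls. Lightly oiled (friction about 0.35): rolls easily, coasts a few cm when let go; let go on the ramp it rolls back.
- vrest: low aluminium V-rest fixed to the bench, 101 mm across, 140 mm long. Origin on the bench under the groove's bottom line; x points across the groove, the way the bar is to be rolled; y along the groove; z up. Ramp and flanks run from y = -80 to +60 mm; the +y end is open. The bar starts 160 to 250 mm before the groove (negative x), roughly parallel to it (within 10 degrees).
- ramp_crest (a point): point on the crest of the V-rest's lead-in ramp, at x = -16 mm of the V-rest, 11 mm above the bench; axes as the V-rest's. Before it the ramp rises straight from the bench (x = -56 mm); after it the near flank falls at 45 degrees to the bench at x = -5 mm. On the crest the bar's centre is 28 mm up.
- far_edge (a point): point on the upper edge of the groove's far flank, at x = 29 mm of the V-rest, 24 mm up; axes as the V-rest's. The flank rises to it at 45 degrees from the bench at x = 5 mm; beyond it a flat top 24 mm high ends at x = 45 mm.
- stop_face (a point): point on the end stop, a steel plate 40 mm high and 8 mm thick across the -y end of the groove (x = -35 to 45 mm of the V-rest). The point is on the face that the bar butts against, at y = -80 mm, at the height of the seated bar's axis (19 mm); axes as the V-rest's, so the bar is slid towards -y.
- seat (a point): where the bar's centre is when it lies in the groove with its end against the stop: x = 0, y = -30 mm of the V-rest, 19 mm above the bench; axes as the V-rest's
- collet_large: bystander: dark steel spring collet standing on the bench, 33 mm diameter, 47 mm high; origin at the centre of its underside
- collet_small: bystander: dark steel spring collet standing, 25 mm diameter, 35 mm high; origin at the centre of its underside
- holder: bystander: steel taper tool holder standing with its taper up, flange 63 mm diameter, 118 mm high; origin at the centre of its underside
- drill_case: bystander: grey plastic drill case lying, 90 x 20 x 20 mm, x along it; origin at the centre of its underside
- carton: bystander: small cardboard carton with a blue band, 60 x 80 x 45 mm; origin at the centre of its underside
- nut: bystander: dark steel ring nut lying flat, 48 mm diameter, 30 mm hole, 22 mm high; origin at the centre of its underside
- square_bar: bystander: square steel bar, 85 x 30 x 30 mm, x along it; origin at the centre of its underside
There are look-alikes about, which are no part of the job. Leave any orange look-alike of the bar alone.

How it is judged:
By the outcome, as a careful person would: the job done as asked, in the order asked, and still so for the second after the job is handed in, with the robot touching nothing.
It also fails if it takes over 45 s, if anything falls off the work surface, if the arm or the gripper's body presses on something with over 40 N, if the wrist force passes 120 N, or if a joint passes its speed limit or range.

ROBOT

A 6-joint arm with a two-finger parallel gripper is mounted at the origin on the work surface. World frame = base frame: x ahead of the robot, y to its left, z up, the work surface at z = 0. Lengths are in m, angles in rad, forces in N, time in s.
With the tool pointing down it reaches from about 0.35 to 1 m from the base axis. Payload 7.1 kg.
Tool frame: the origin (TCP) lies midway between the tips of the shut fingers; the grasp point (between the pads) lies 19 mm behind it; x points along the fingers, z is the direction in which the jaws open and shut, and the axes are right-handed (so a half turn about x gives the same grasp; the last joint's range is limited). The gripper opens to 85 mm and grips with 20 to 120 N. Pads are 22 mm wide; open, the fingers measure 114 mm over their backs; the gripper's body (76 mm by 85 mm) begins 54 mm behind the grasp point. The pads swing forward as they close: fully open they stand 13 mm farther back than shut.
Start: joints at [-1.366, 0.423, 1.63, -0, 1.089, -0.019], TCP at [0.139, -0.609, 0.203] pointing down, gripper open.
Joint ranges: [-3, 3], [-0.9, 2.11], [0.09, 2.58], [-1.31, 4.45], [0.11, 2.69], [-2.54, 2.54]. Speed limits (rad/s): [2.39, 2.39, 3.01, 3.14, 3.14, 3.14].

INTERFACE

Orientations are given as a unit quaternion [w, x, y, z].
In Python, from cell import robot gives the robot as it stands. The module is installed in compiled form; this text tells all that it offers.
- The arm moves only by the tool servo_tool, never from a script. Its argument "increments" is a list of rows, each an object of numbers: "dx", "dy", "dz": the shift along the tool's x, y, z in m; "wx", "wy", "wz": the turn, a rotation vector about the tool's x, y, z in rad; "jaw": the finger opening in m, from 0 to 0.0854. A call has 1 to 5 rows; each row shifts and turns the commanded pose from where the row before left it, along the tool's axes as they then stand; what a row does not reach is not made up. A row lasts 1/12 s, in which the tool goes at most 41.7 mm and 7.16 degrees, less where a joint would pass 70% of its speed; a pose out of reach is approached as far as the arm can. A call with a gripper value outside its range is refused whole. The fingers move at their own pace and stop on an object; "squeeze" is the grip in N (left out, the last holds). Time passes only in rows, so rows that do not move let the fingers close. It gives the time, the measured TCP pose, the force and the opening at its end, in the units of the state.
- robot.observe(): the state, without advancing time (a new reading comes with each control period).
- robot.get_image(name): name is "scene" or "top" or "wrist"; returns a dict with "pixels" (384x512x3 uint8, red, green, blue), "z_map" (384x512 float32, m along the optical axis (not along the pixel's ray), 0 where there is no reading), "K" (3x3 intrinsics, pixels), "rvec" (rotation vector, rad) and "tvec" (3), from world to camera coordinates, as OpenCV has them; the wrist camera has in their place "mount" (4x4, takes a point from camera to tool coordinates, whose origin is the TCP and whose axes are the tool frame's). Camera axes: x right, y down, z forward; pixel columns grow to the right and rows downward; lengths in m; the calibration is good to about 2 mm. A picture is of the moment at which its call begins: read the wrist's pose just before it.
- robot.job_done(): hands the job in, once; it reports no verdict.
Trained networks look in a picture, given as the dict that the camera call returned (one of the last four; its "shot" number tells which), for a name from the list of things; names that differ only in an ending like _2 or _b are one class to them, and where a whole thing is asked for, a point or a joint stands for the part that bears it (a point fixed in the world has none). Each returns a list of dicts, best first, with "confidence" (0 to 1); they miss things now and then, are a little off and sometimes report something else, mostly with a low value. They report only what shows in the picture. A call takes as long as a camera call. They do not tell look-alikes from the thing itself.
- robot.spot_in(picture, label): "at" ([x, y, z] in m, in world coordinates, good to about 4 mm: the middle of the surface that is visible of it).
- robot.silhouettes(picture, label): "mask" (384x512 bool, what is visible of it).
- robot.spot_point(picture, label): "at" ([x, y, z] in m, in world coordinates, good to about 4 mm: a listed point, or the origin of a listed thing).
The state is a dict: "clock": time; "q": joint angles; "dq": joint speeds; "effort": joint torques, N m; "ee_pos": TCP position; "tcp_rot": TCP orientation; "force": force on the tool from outside, world axes, zero at the start; "wrist_torque": the same for the moment, N m; "grip_width": finger opening in m.
Only numpy, scipy, OpenCV 4.12 (cv2) and the standard library are available. Lean on these libraries where they do the work, as an engineer would, in place of code of your own. Each camera call takes 0.05 s, during which the arm holds its last target.

## Working session

There is one attempt and no reset: what is moved stays moved. The work goes in short steps, Python scripts to look and compute and a tool call to move; the robot and the scene stay as the last step left them, time stands still between calls to the robot, and variables do not carry over. Pictures are saved under pics/ and viewed, and the job is handed in when it is done.

Besides the shell and the picture viewer there is one more tool, called after ">>>" as a command line: name --argument value ..., lists and objects as JSON in quotes. servo_tool: Moves the arm, as the interface text tells. Its arguments: {"type":"object","properties":{"increments":{"type":"array","items":{"type":"object","properties":{"dx":{"type":"number"},"dy":{"type":"number"},"dz":{"type":"number"},"wx":{"type":"number"},"wy":{"type":"number"},"wz":{"type":"number"},"jaw":{"type":"number"}}}},"squeeze":{"type":"number"}},"required":["increments"]}

```bash
ls; mkdir -p pics
cat > h.py <<'E'
import numpy as np, cv2
from cell import robot
def save(p,name): cv2.imwrite('pics/'+name,cv2.cvtColor(p['pixels'],cv2.COLOR_RGB2BGR))
def cloud(p):
    R,_=cv2.Rodrigues(np.array(p['rvec'],float)); t=np.array(p['tvec'],float).reshape(3); K=np.array(p['K'])
    v,u=np.mgrid[0:384,0:512]; z=p['z_map']
    c=np.stack([(u-K[0,2])/K[0,0]*z,(v-K[1,2])/K[1,1]*z,z],-1)
    return (c-t)@R
E
python3 - <<'E'
from h import *
s=robot.observe(); print({k:np.round(v,3) for k,v in s.items()})
for n in ['top','scene']:
    p=robot.get_image(n); save(p,n+'1.png')
    np.savez(n+'1.npz',c=cloud(p),px=p['pixels'])
    for l in ['bar','vrest']:
        for r in robot.spot_in(p,l): print(n,l,'in',np.round(r['at'],3),round(r['confidence'],2))
    for l in ['bar','vrest','ramp_crest','far_edge','stop_face','seat']:
        for r in robot.spot_point(p,l): print(n,l,np.round(r['at'],3),round(r['confidence'],2))
E
```

```text
pics
{'clock': np.float64(0.0), 'q': array([-1.366,  0.424,  1.631, -0.   ,  1.089, -0.019]), 'dq': array([-0.001,  0.   , -0.   ,  0.001, -0.002, -0.001]), 'effort': array([ 1.0000e-03, -5.5738e+01, -2.8174e+01,  0.0000e+00,  7.0000e-03,
       -0.0000e+00]), 'ee_pos': array([ 0.139, -0.609,  0.202]), 'tcp_rot': array([ 0.552,  0.441,  0.553, -0.441]), 'force': array([ 0.091, -0.633, -0.05 ]), 'wrist_torque': array([-0.049,  0.013, -0.015]), 'grip_width': np.float64(0.085)}
top bar in [0.4   0.011 0.034] 0.79
top bar in [ 0.583 -0.03   0.034] 0.76
top bar in [ 0.496 -0.152  0.028] 0.58
top vrest in [0.571 0.162 0.01 ] 0.65
top vrest in [ 0.565 -0.445  0.022] 0.35
top bar [ 0.497 -0.149  0.014] 0.86
top bar [0.394 0.01  0.018] 0.8
top bar [ 0.58  -0.027  0.017] 0.7
top bar [ 0.567 -0.446 -0.   ] 0.49
top vrest [0.557 0.162 0.001] 0.8
top ramp_crest [0.572 0.15  0.012] 0.8
top far_edge [0.635 0.183 0.018] 0.73
top far_edge [0.556 0.194 0.025] 0.56
top far_edge [ 0.744  0.051 -0.   ] 0.33
top stop_face [0.634 0.182 0.02 ] 0.74
top seat [0.584 0.173 0.02 ] 0.57
scene bar in [0.411 0.005 0.031] 0.95
scene bar in [ 0.512 -0.148  0.028] 0.85
scene bar in [ 0.588 -0.026  0.027] 0.7
scene bar in [0.579 0.164 0.008] 0.48
scene vrest in [0.579 0.165 0.01 ] 0.67
scene bar [ 0.581 -0.026  0.016] 0.89
scene bar [0.398 0.01  0.018] 0.85
scene bar [ 0.504 -0.151  0.016] 0.56
scene vrest [0.554 0.162 0.002] 0.55
scene ramp_crest [0.57  0.149 0.011] 0.58
scene far_edge [0.555 0.194 0.019] 0.78
scene far_edge [0.583 0.167 0.021] 0.52
scene stop_face [0.633 0.181 0.02 ] 0.83
scene seat [0.587 0.168 0.02 ] 0.74
```

View pics/top1.png

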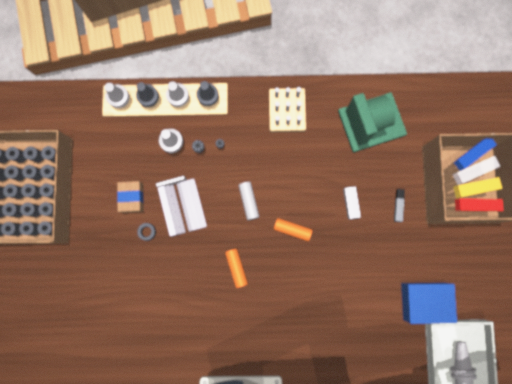

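View pics/scene1.png

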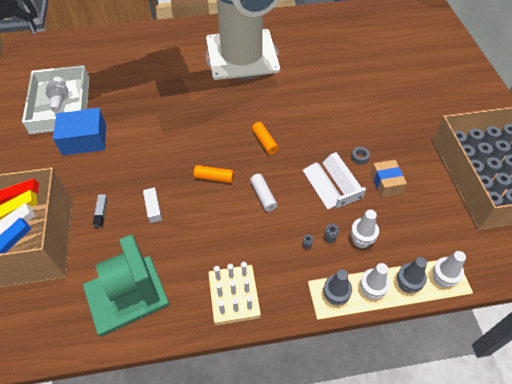

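Candidates for the bar, in top-picture pixels:
- silver round bar at (249,200)
- orange look-alikes at (235,268) and (293,229)
- square bar at (352,202)

I choose the silver one. The V-rest is at (182,205), with its stop at the upper end (172,181), towards world +x.

Run:
```python
from h import *
for n,(a,b,c,d) in dict(top=(160,250,100,330),scene=(130,250,190,420)).items():
    z=np.load(n+'1.npz'); cv2.imwrite(f'pics/{n}_crop.png',cv2.resize(z['px'][a:b,c:d,::-1],None,fx=3.3,fy=3.3,interpolation=cv2.INTER_CUBIC))
    C=z['c']
    m=(abs(C[...,0]-.58)<.08)&(abs(C[...,1]+.027)<.05)&(C[...,2]>.008)&(C[...,2]<.06)
    P=C[m]; print(n,'bar',len(P),P.min(0).round(3),P.max(0).round(3))
    xy=P[:,:2]; r=cv2.minAreaRect(xy.astype(np.float32)); print(r)
    vx=cv2.fitLine(xy.astype(np.float32),cv2.DIST_HUBER,0,.01,.01).ravel(); print(vx, np.degrees(np.arctan2(vx[1],vx[0])))
    m=(abs(C[...,0]-.565)<.13)&(abs(C[...,1]-.163)<.09)&(C[...,2]>.004)&(C[...,2]<.07)
    P=C[m]; r=cv2.minAreaRect(P[:,:2].astype(np.float32)); print('vrest',len(P),r,P[:,2].max())
    S=P[P[:,2]>.030]; print('stop',len(S),S.mean(0),cv2.minAreaRect(S[:,:2].astype(np.float32)))
```

```text
top bar 450 [ 0.51  -0.053  0.008] [0.657 0.011 0.043]
((0.5827816724777222, -0.02255910262465477), (0.064014732837677, 0.14622996747493744), 88.40291595458984)
[ 0.97487414  0.22275634  0.58001935 -0.02764246] 12.870977
vrest 2086 ((0.5649651288986206, 0.16416394710540771), (0.17753168940544128, 0.25974568724632263), 89.91803741455078) 0.05087477010069317
stop 114 [0.62993661 0.18896381 0.0380777 ] ((0.5827822685241699, 0.19738544523715973), (0.07502536475658417, 0.14495867490768433), 80.43352508544922)
scene bar 485 [ 0.528 -0.053  0.008] [0.633 0.001 0.038]
((0.5800092220306396, -0.0265965536236763), (0.10347364842891693, 0.03409196436405182), 12.907328605651855)
[ 0.9684533   0.24919511  0.58601254 -0.02822121] 14.429887
vrest 1549 ((0.564477801322937, 0.16369739174842834), (0.2580893635749817, 0.17804454267024994), 0.16128195822238922) 0.043921136592302984
stop 135 [0.63643844 0.18800285 0.03748784] ((0.6350387930870056, 0.1883690357208252), (0.009444576688110828, 0.07990565896034241), 14.052705764770508)
```

Run:
```python
from h import *
p=robot.get_image('wrist'); print(np.round(p['mount'],3)); save(p,'wrist1.png')
```

```text
[[-0.    -0.313  0.95  -0.17 ]
 [-0.001 -0.95  -0.313  0.08 ]
 [ 1.    -0.002 -0.    -0.   ]
 [ 0.     0.     0.     1.   ]]
```

View pics/top_crop.png

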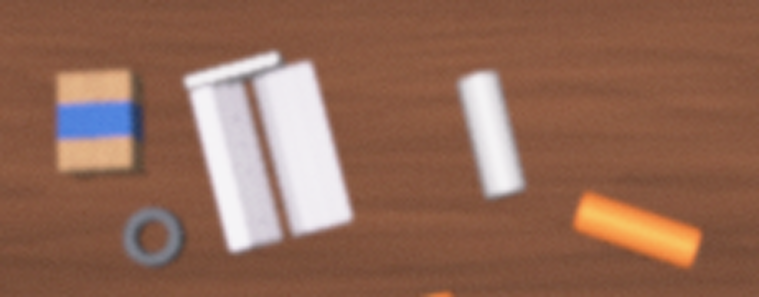

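View pics/scene_crop.png

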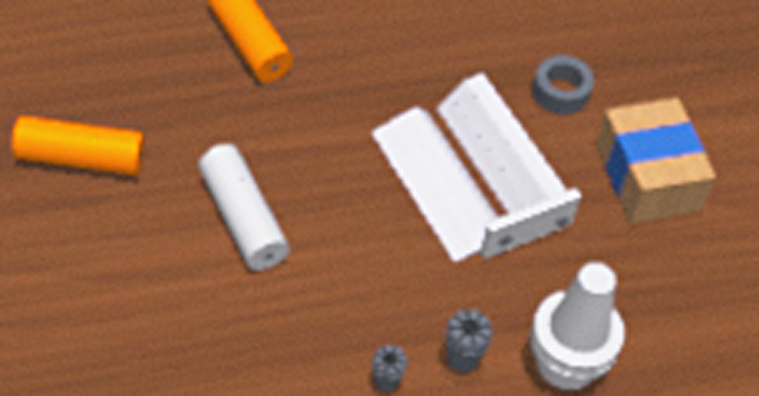

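```bash
cat > fit.py <<'E'
from h import *
from scipy.optimize import least_squares
def vmodel(x,y):
    h=np.zeros_like(x)
    h=np.where((x>-56)&(x<=-16),(x+56)*11/40,h); h=np.where((x>-16)&(x<-5),-5-x,h)
    h=np.where((x>5)&(x<=29),x-5,h); h=np.where((x>29)&(x<45),24,h)
    h=np.where((y<-80)|(y>60),0,h); h=np.where((y<-80)&(y>-88)&(x>-35)&(x<45),40,h); return h
def fitbar(P,c0,a0):
    # upper-surface points on cylinder r=17, horizontal axis z=17 (mm); also ends
    def res(p):
        d=P[:,:2]-p[:2]; ca,sa=np.cos(p[2]),np.sin(p[2])
        s=d@[ca,sa]; t=-d@[-sa,ca]
        r=np.hypot(t,P[:,2]-17-p[3])-17; e=np.maximum(abs(s)-50,0)
        return np.hypot(r*1.0,0*e)
    def res2(p):
        d=P[:,:2]-p[:2]; ca,sa=np.cos(p[2]),np.sin(p[2])
        s=d@[ca,sa]; t=d@[-sa,ca]
        rr=np.hypot(t,P[:,2]-17-p[3]); q=np.maximum(rr-17,abs(s)-50) # box-ish sdf
        return q
    o=least_squares(res2,[c0[0],c0[1],a0,0],loss='huber',f_scale=2,x_scale=[1,1,.02,1]); return o.x,np.sqrt(np.mean(o.fun**2))
E
python3 - <<'E'
from fit import *
A=[]
for n in ['top','scene']:
    C=np.load(n+'1.npz')['c']*1000
    m=(abs(C[...,0]-560)<130)&(abs(C[...,1]-163)<70)&(C[...,2]<60)
    d=C-[555,163,0]; a=np.radians(14)
    xl=-np.sin(a)*d[...,0]+np.cos(a)*d[...,1]; yl=-(np.cos(a)*d[...,0]+np.sin(a)*d[...,1])
    m=(xl>-75)&(xl<52)&(yl>-100)&(yl<80); P=C[m]
    def res(p):
        ca,sa=np.cos(p[2]),np.sin(p[2]); e=P[:,:2]-p[:2]
        X=-sa*e[:,0]+ca*e[:,1]; Y=-(ca*e[:,0]+sa*e[:,1])
        return np.clip(P[:,2]-p[3]-vmodel(X,Y),-12,12)
    best=None
    for _ in range(3):
      from scipy.optimize import minimize
      o=minimize(lambda p:np.abs(res(p*[1,1,.01,1])).mean(),[555,163,np.degrees(a)*1.745,0] if best is None else best.x,method='Nelder-Mead',options=dict(initial_simplex=None,xatol=.05,fatol=1e-4,maxiter=2000)); best=o
    print(n,'vrest',o.x[:2],np.degrees(o.x[2]*.01),o.x[3],o.fun)
    m=(abs(C[...,0]-580)<75)&(abs(C[...,1]+27)<45)&(C[...,2]>6)&(C[...,2]<45); x,f=fitbar(C[m],(580,-27),.23); print('bar',x[:2],np.degrees(x[2]),x[3],f)
from scipy.spatial.transform import Rotation as R
q=robot.observe()['tcp_rot']; print(R.from_quat([q[1],q[2],q[3],q[0]]).as_matrix().round(3))
E
```

```text
top vrest [556.83230215 162.04988319] 14.532599026753502 4.923019716799747e-05 2.584358534034934
bar [579.92159338 -27.99922936] 12.334584892201882 0.9993613008726246 5.136881828476445
scene vrest [554.81499958 163.03366264] 14.504278592583553 2.4213325281480676e-06 2.4517597270026696
bar [579.01003244 -26.53754788] 13.042212532655602 -0.36351611172661114 1.4755904418583927
[[ 0.     0.975  0.222]
 [ 0.     0.222 -0.975]
 [-1.     0.    -0.   ]]
```

Run:
```python
from h import *
C=np.load('scene1.npz')['c']; T=np.load('top1.npz')['c']
for n,c in (('s',C),('t',T)):
    c=c.reshape(-1,3); a=np.array([.139,-.609]);b=np.array([.593,-.083]); d=(b-a)/np.linalg.norm(b-a)
    e=c[:,:2]-a; s=e@d; t=abs(e@[-d[1],d[0]]); m=(s>.12)&(s<.8)&(t<.13)&(c[:,2]<.5); print(n,np.sort(c[m][:,2])[-5:], c[m][c[m][:,2].argmax()])
```

```text
s [0.07430004 0.07432918 0.07456763 0.07485338 0.07510281] [ 0.33671922 -0.53869534  0.07510281]
t [0.07751545 0.07797752 0.07802021 0.07843287 0.07903841] [ 0.28754546 -0.46764703  0.07903841]
```

>>> servo_tool --increments '[{"dx": -0.005,"dy": 0.028,"dz": -0.0206},{"dy": 0.028,"dz": -0.0206},{"dy": 0.028,"dz": -0.0206}]'

```text
$.increments[0]: bad value
```

>>> servo_tool --increments '[{"dx": 0,"dy": 0.028,"dz": -0.0206,"wx": 0,"wy": 0,"wz": 0,"jaw": 0.05},{"dx": 0,"dy": 0.028,"dz": -0.0206,"wx": 0,"wy": 0,"wz": 0,"jaw": 0.05},{"dx": 0,"dy": 0.028,"dz": -0.0206,"wx": 0,"wy": 0,"wz": 0,"jaw": 0.05}]'

```text
clock: 1.2
ee_pos: [0.2072, -0.5297, 0.2029]
tcp_rot: [0.552, 0.442, 0.552, -0.441]
force: [0.7, -0.1, 0.1]
grip_width: 0.0515
```

>>> servo_tool --increments '[{"dx": 0,"dy": 0.028,"dz": -0.0206,"wx": 0,"wy": 0,"wz": 0,"jaw": 0.05},{"dx": 0,"dy": 0.028,"dz": -0.0206,"wx": 0,"wy": 0,"wz": 0,"jaw": 0.05},{"dx": 0,"dy": 0.028,"dz": -0.0206,"wx": 0,"wy": 0,"wz": 0,"jaw": 0.05},{"dx": 0,"dy": 0.028,"dz": -0.0206,"wx": 0,"wy": 0,"wz": 0,"jaw": 0.05},{"dx": 0,"dy": 0.028,"dz": -0.0206,"wx": 0,"wy": 0,"wz": 0,"jaw": 0.05}]'

```text
clock: 1.62
ee_pos: [0.3214, -0.3977, 0.2033]
tcp_rot: [0.553, 0.441, 0.552, -0.441]
force: [1.3, -0.1, -0.2]
grip_width: 0.0499
```

>>> servo_tool --increments '[{"dx": 0,"dy": 0.028,"dz": -0.0206,"wx": 0,"wy": 0,"wz": 0,"jaw": 0.05},{"dx": 0,"dy": 0.028,"dz": -0.0206,"wx": 0,"wy": 0,"wz": 0,"jaw": 0.05},{"dx": 0,"dy": 0.028,"dz": -0.0206,"wx": 0,"wy": 0,"wz": 0,"jaw": 0.05},{"dx": 0,"dy": 0.028,"dz": -0.0206,"wx": 0,"wy": 0,"wz": 0,"jaw": 0.05},{"dx": 0,"dy": 0.028,"dz": -0.0206,"wx": 0,"wy": 0,"wz": 0,"jaw": 0.05}]'

```text
clock: 2.03
ee_pos: [0.4352, -0.2661, 0.2034]
tcp_rot: [0.553, 0.441, 0.553, -0.441]
force: [0.4, -1.4, -0.3]
grip_width: 0.05
```

>>> servo_tool --increments '[{"dx": 0,"dy": 0.028,"dz": -0.0206,"wx": 0,"wy": 0,"wz": 0,"jaw": 0.05},{"dx": 0,"dy": 0.028,"dz": -0.0206,"wx": 0,"wy": 0,"wz": 0,"jaw": 0.05},{"dx": 0,"dy": 0.028,"dz": -0.0206,"wx": 0,"wy": 0,"wz": 0,"jaw": 0.05},{"dx": 0,"dy": 0.028,"dz": -0.0206,"wx": 0,"wy": 0,"wz": 0,"jaw": 0.05},{"dx": 0,"dy": 0.028,"dz": -0.0206,"wx": 0,"wy": 0,"wz": 0,"jaw": 0.05}]'

```text
clock: 2.45
ee_pos: [0.5489, -0.1344, 0.2033]
tcp_rot: [0.553, 0.441, 0.553, -0.441]
force: [1.0, -1.3, -0.6]
grip_width: 0.0502
```

>>> servo_tool --increments '[{"dx": 0,"dy": 0,"dz": 0,"wx": -0.12,"wy": 0,"wz": 0,"jaw": 0.05},{"dx": 0,"dy": 0,"dz": 0,"wx": -0.12,"wy": 0,"wz": 0,"jaw": 0.05},{"dx": 0,"dy": 0,"dz": 0,"wx": -0.12,"wy": 0,"wz": 0,"jaw": 0.05},{"dx": 0,"dy": 0,"dz": 0,"wx": -0.12,"wy": 0,"wz": 0,"jaw": 0.05},{"dx": 0,"dy": 0,"dz": 0,"wx": -0.12,"wy": 0,"wz": 0,"jaw": 0.05}]'

```text
clock: 2.87
ee_pos: [0.5479, -0.1358, 0.2031]
tcp_rot: [0.659, 0.256, 0.659, -0.256]
force: [0.4, 0.2, -0.9]
grip_width: 0.0499
```

>>> servo_tool --increments '[{"dx": 0,"dy": 0,"dz": 0,"wx": -0.12,"wy": 0,"wz": 0,"jaw": 0.05},{"dx": 0,"dy": 0,"dz": 0,"wx": -0.12,"wy": 0,"wz": 0,"jaw": 0.05},{"dx": 0,"dy": 0,"dz": 0,"wx": -0.12,"wy": 0,"wz": 0,"jaw": 0.05},{"dx": 0,"dy": 0,"dz": 0,"wx": -0.12,"wy": 0,"wz": 0,"jaw": 0.05},{"dx": 0,"dy": 0,"dz": 0,"wx": -0.12,"wy": 0,"wz": 0,"jaw": 0.05}]'

```text
clock: 3.28
ee_pos: [0.5479, -0.136, 0.2032]
tcp_rot: [0.705, 0.05, 0.705, -0.05]
force: [0.2, 0.5, 0.3]
grip_width: 0.0498
```

>>> servo_tool --increments '[{"dx": 0,"dy": 0,"dz": 0,"wx": -0.12,"wy": 0,"wz": 0,"jaw": 0.05},{"dx": 0,"dy": 0,"dz": 0,"wx": -0.12,"wy": 0,"wz": 0,"jaw": 0.05},{"dx": 0,"dy": 0,"dz": 0,"wx": -0.12,"wy": 0,"wz": 0,"jaw": 0.05}]'

```text
clock: 3.53
ee_pos: [0.5479, -0.136, 0.2032]
tcp_rot: [0.703, -0.077, 0.703, 0.077]
force: [-0.4, -0.2, -0.1]
grip_width: 0.0504
```

```bash
cat >> h.py <<'E'
from scipy.spatial.transform import Rotation as R
O=np.array([.5555,.1626]); A=np.radians(14.3); u=np.array([np.cos(A),np.sin(A)]); xv=np.array([-np.sin(A),np.cos(A)])
def tov(p): e=np.asarray(p)[...,:2]-O; return np.stack([e@xv,-e@u],-1)
def tool():
    s=robot.observe(); q=s['tcp_rot']; M=R.from_quat([q[1],q[2],q[3],q[0]]).as_matrix()
    print('t',round(float(s['clock']),2),'tcp',s['ee_pos'].round(4),'V',tov(s['ee_pos']).round(4),'tz deg',np.degrees(np.arctan2(M[1,2],M[0,2])).round(2),'q',np.round(s['q'],2),'F',np.round(s['force'],1)); return s,M
E
python3 - <<'E'
from h import *
s,M=tool(); print(M.round(3))
p=robot.get_image('wrist'); save(p,'w2.png')
T=np.eye(4);T[:3,:3]=M;T[:3,3]=s['ee_pos']; G=T@np.array(p['mount'])
K=p['K'];v,uu=np.mgrid[0:384,0:512];z=p['z_map']
c=np.stack([(uu-K[0,2])/K[0,0]*z,(v-K[1,2])/K[1,1]*z,z],-1)@G[:3,:3].T+G[:3,3]
np.savez('w2.npz',c=c,px=p['pixels'])
from fit import fitbar
c=c*1000
m=(abs(c[...,0]-580)<70)&(abs(c[...,1]+27)<45)&(c[...,2]>6)&(c[...,2]<45); x,f=fitbar(c[m],(580,-27),.23); print(m.sum(),x[:2],np.degrees(x[2]),x[3],f, tov(x[:2]/1000))
E
```

```text
t 3.53 tcp [ 0.5479 -0.136   0.2032] V [-0.2874  0.0811] tz deg 12.55 q [-0.26  0.33  1.77  0.    1.04 -0.48] F [-0.4 -0.2 -0.1]
[[ 0.    -0.217  0.976]
 [-0.     0.976  0.217]
 [-1.    -0.     0.   ]]
3982 [579.61548735 -27.50518767] 13.157982643766873 -0.7553662084853855 0.6375695513367757 [-0.19017142  0.02358751]
```

View pics/w2.png

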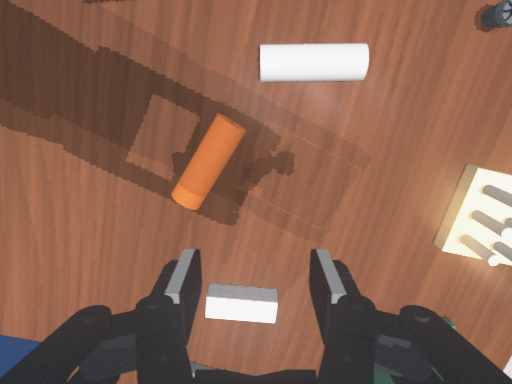

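>>> servo_tool --increments '[{"dx": 0,"dy": 0.0196,"dz": 0.028,"wx": 0,"wy": 0,"wz": 0,"jaw": 0.05},{"dx": 0,"dy": 0.0195,"dz": 0.028,"wx": -0.011,"wy": 0,"wz": 0,"jaw": 0.05},{"dx": 0.035,"dy": 0,"dz": 0,"wx": 0,"wy": 0,"wz": 0,"jaw": 0.05},{"dx": 0.035,"dy": 0,"dz": 0,"wx": 0,"wy": 0,"wz": 0,"jaw": 0.05},{"dx": 0.035,"dy": 0,"dz": 0,"wx": 0,"wy": 0,"wz": 0,"jaw": 0.05}]'

```text
clock: 4.0
ee_pos: [0.5953, -0.0854, 0.0976]
tcp_rot: [0.704, -0.079, 0.702, 0.078]
force: [0.9, 0.1, -0.3]
grip_width: 0.05
```

>>> servo_tool --increments '[{"dx": 0.03,"dy": 0,"dz": 0,"wx": 0,"wy": 0,"wz": 0,"jaw": 0.05},{"dx": 0.025,"dy": 0,"dz": 0,"wx": 0,"wy": 0,"wz": 0,"jaw": 0.05},{"dx": 0.015,"dy": 0,"dz": 0,"wx": 0,"wy": 0,"wz": 0,"jaw": 0.05},{"dx": 0.01,"dy": 0,"dz": 0,"wx": 0,"wy": 0,"wz": 0,"jaw": 0.05},{"dx": 0.006,"dy": 0,"dz": 0,"wx": 0,"wy": 0,"wz": 0,"jaw": 0.05}]'

```text
clock: 4.42
ee_pos: [0.5938, -0.0858, 0.0108]
tcp_rot: [0.702, -0.078, 0.703, 0.079]
force: [0.1, -0.3, -0.0]
grip_width: 0.0505
```

Run:
```python
from h import *
s,M=tool(); p=robot.get_image('wrist'); save(p,'w3.png')
```

```text
t 4.42 tcp [ 0.5938 -0.0858  0.0108] V [-0.2502  0.0242] tz deg 12.73 q [-0.16  0.66  1.78  0.    0.71 -0.39] F [ 0.1 -0.3 -0. ]
```

View pics/w3.png

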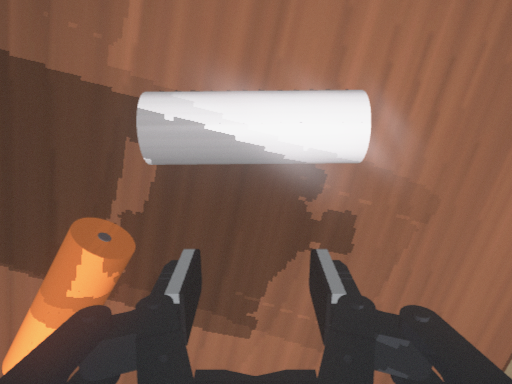

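>>> servo_tool --increments '[{"dx": 0,"dy": 0,"dz": 0.005,"wx": -0.008,"wy": 0,"wz": 0,"jaw": 0.035},{"dx": 0,"dy": 0,"dz": 0,"wx": 0,"wy": 0,"wz": 0,"jaw": 0.035},{"dx": 0,"dy": 0.008,"dz": 0,"wx": 0,"wy": 0,"wz": 0,"jaw": 0.035},{"dx": 0,"dy": 0.008,"dz": 0,"wx": 0,"wy": 0,"wz": 0,"jaw": 0.035},{"dx": 0,"dy": 0.006,"dz": 0,"wx": 0,"wy": 0,"wz": 0,"jaw": 0.035}]'

```text
clock: 4.88
ee_pos: [0.5941, -0.0624, 0.0128]
tcp_rot: [0.703, -0.082, 0.702, 0.082]
force: [-0.7, 0.3, -0.1]
grip_width: 0.035
```

>>> servo_tool --increments '[{"dx": 0,"dy": 0.004,"dz": 0,"wx": 0,"wy": 0,"wz": 0,"jaw": 0.035},{"dx": 0,"dy": 0.004,"dz": 0,"wx": 0,"wy": 0,"wz": 0,"jaw": 0.035},{"dx": 0,"dy": 0.004,"dz": 0,"wx": 0,"wy": 0,"wz": 0,"jaw": 0.035},{"dx": 0,"dy": 0.004,"dz": 0,"wx": 0,"wy": 0,"wz": 0,"jaw": 0.035},{"dx": 0,"dy": 0.004,"dz": 0,"wx": 0,"wy": 0,"wz": 0,"jaw": 0.035}]'

```text
clock: 5.3
ee_pos: [0.5895, -0.0436, 0.0122]
tcp_rot: [0.702, -0.082, 0.702, 0.082]
force: [0.3, 0.4, -0.8]
grip_width: 0.0352
```

Run:
```python
from h import *
s,M=tool(); p=robot.get_image('wrist'); save(p,'w4.png')
```

```text
t 5.3 tcp [ 0.5895 -0.0436  0.0122] V [-0.2082  0.018 ] tz deg 13.29 q [-0.09  0.64  1.8  -0.    0.7  -0.33] F [ 0.3  0.4 -0.8]
```

View pics/w4.png

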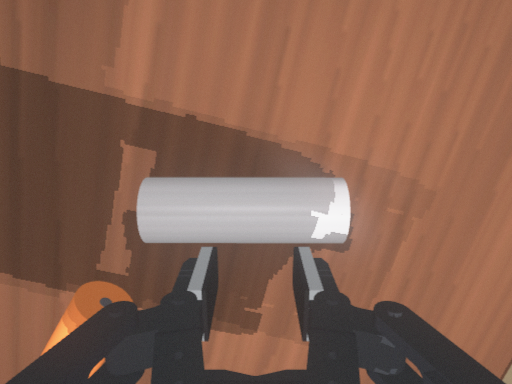

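>>> servo_tool --increments '[{"dx": 0,"dy": 0.005,"dz": 0,"wx": -0.001,"wy": 0,"wz": 0,"jaw": 0.035},{"dx": 0,"dy": 0.005,"dz": 0,"wx": -0.001,"wy": 0,"wz": 0,"jaw": 0.035},{"dx": 0,"dy": 0.005,"dz": 0,"wx": -0.001,"wy": 0,"wz": 0,"jaw": 0.035},{"dx": 0,"dy": 0.005,"dz": 0,"wx": -0.001,"wy": 0,"wz": 0,"jaw": 0.035},{"dx": 0,"dy": 0.005,"dz": 0,"wx": -0.001,"wy": 0,"wz": 0,"jaw": 0.035}]'

```text
clock: 5.77
ee_pos: [0.5836, -0.0191, 0.0121]
tcp_rot: [0.702, -0.084, 0.702, 0.084]
force: [-0.5, 0.7, 0.1]
grip_width: 0.0347
```

>>> servo_tool --increments '[{"dx": 0,"dy": 0.005,"dz": 0,"wx": -0.001,"wy": 0,"wz": 0,"jaw": 0.035},{"dx": 0,"dy": 0.005,"dz": 0,"wx": -0.001,"wy": 0,"wz": 0,"jaw": 0.035},{"dx": 0,"dy": 0.005,"dz": 0,"wx": -0.001,"wy": 0,"wz": 0,"jaw": 0.035},{"dx": 0,"dy": 0.005,"dz": 0,"wx": -0.001,"wy": 0,"wz": 0,"jaw": 0.035},{"dx": 0,"dy": 0.005,"dz": 0,"wx": -0.001,"wy": 0,"wz": 0,"jaw": 0.035}]'

```text
clock: 6.18
ee_pos: [0.5777, 0.0052, 0.0121]
tcp_rot: [0.702, -0.085, 0.702, 0.085]
force: [-0.1, -0.4, -0.3]
grip_width: 0.0351
```

Run:
```python
from h import *
s,M=tool(); p=robot.get_image('wrist'); save(p,'w5.png')
```

```text
t 6.18 tcp [0.5777 0.0052 0.0121] V [-0.158   0.0174] tz deg 13.87 q [-0.01  0.63  1.83  0.    0.68 -0.25] F [-0.1 -0.4 -0.3]
```

View pics/w5.png

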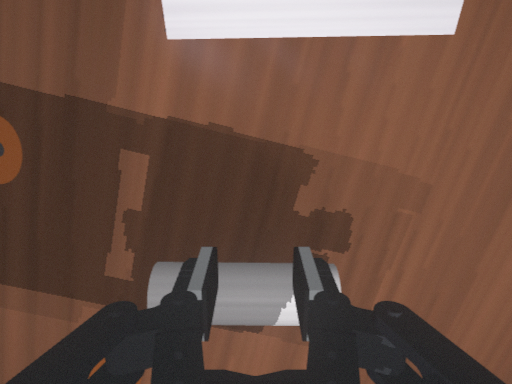

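```bash
cat >> h.py <<'E'
def wcloud(p,s,M):
    T=np.eye(4);T[:3,:3]=M;T[:3,3]=s['ee_pos']; G=T@np.array(p['mount'])
    K=p['K'];v,uu=np.mgrid[0:384,0:512];z=p['z_map']
    return np.stack([(uu-K[0,2])/K[0,0]*z,(v-K[1,2])/K[1,1]*z,z],-1)@G[:3,:3].T+G[:3,3]
E
python3 - <<'E'
from h import *
s,M=tool(); p=robot.get_image('wrist'); c=wcloud(p,s,M)
print(p['K'])
for uu,v in [(180,270),(250,290),(250,270),(250,310),(205,255),(210,270),(170,290),(330,290),(250,200),(100,200),(300,20)]:
    print(uu,v,c[v,uu].round(4),tov(c[v,uu]).round(4))
for n in ['top','scene']:
    p=robot.get_image(n); save(p,n+'2.png')
t=cv2.imread('pics/top2.png')[150:280,120:320]; q=cv2.imread('pics/scene2.png')[80:260,180:420]
cv2.imwrite('pics/t2c.png',cv2.resize(t,None,fx=3,fy=3)); cv2.imwrite('pics/s2c.png',cv2.resize(q,None,fx=3,fy=3))
E
```

```text
t 6.23 tcp [0.5774 0.0058 0.0121] V [-0.1573  0.0175] tz deg 13.89 q [-0.01  0.63  1.83  0.    0.68 -0.25] F [-0.5  1.2  0. ]
[[342.18935972   0.         254.974878  ]
 [  0.         342.18935972 195.27873586]
 [  0.           0.           1.        ]]
180 270 [0.5454 0.0049 0.0568] [-0.1503  0.0487]
250 290 [ 0.5798 -0.0151  0.0298] [-0.1782  0.0204]
250 270 [ 0.5784 -0.0102  0.0187] [-0.1731  0.0204]
250 310 [ 0.5821 -0.0246  0.0331] [-0.188   0.0204]
205 255 [0.5541 0.0123 0.0533] [-0.1453  0.0385]
210 270 [0.5576 0.0118 0.0632] [-0.1466  0.0353]
170 290 [ 0.5397 -0.0251  0.0297] [-0.178   0.0617]
330 290 [0.6027 0.0196 0.0721] [-0.1503 -0.0104]
250 200 [ 5.703e-01  2.250e-02 -2.000e-04] [-0.1395  0.0203]
100 200 [ 0.4877  0.0017 -0.0015] [-0.1392  0.1054]
300 20 [0.5721 0.1167 0.0016] [-0.0485 -0.0047]
```

View pics/s2c.png

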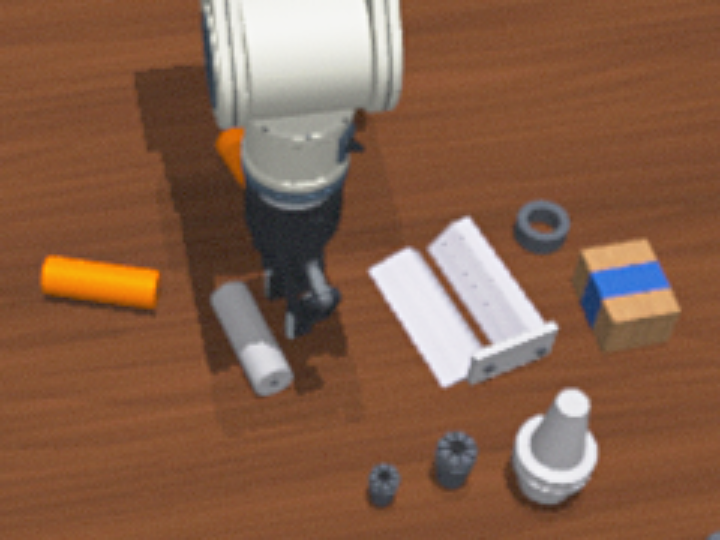

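Run:
```python
from h import *
s,M=tool(); p=robot.get_image('wrist'); c=wcloud(p,s,M)
t=(c-s['ee_pos'])@M
for v in range(236,345,8):
    print(v,[tuple((t[v,uu]*1000).round(0).astype(int)) for uu in (185,195,204,211,300,310,322)])
cv2.imwrite('pics/w6c.png',cv2.resize(p['pixels'][200:384,130:370,::-1],None,fx=3,fy=3))
```

```text
t 6.38 tcp [0.5779 0.0048 0.0121] V [-0.1584  0.0173] tz deg 13.89 q [-0.01  0.63  1.83 -0.    0.68 -0.25] F [ 0.9 -0.3  0.8]
236 [(np.int64(12), np.int64(-4), np.int64(-41)), (np.int64(13), np.int64(-5), np.int64(-35)), (np.int64(14), np.int64(-5), np.int64(-30)), (np.int64(12), np.int64(-4), np.int64(-26)), (np.int64(13), np.int64(-5), np.int64(26)), (np.int64(13), np.int64(-5), np.int64(32)), (np.int64(14), np.int64(-5), np.int64(39))]
244 [(np.int64(13), np.int64(-10), np.int64(-42)), (np.int64(13), np.int64(-10), np.int64(-36)), (np.int64(13), np.int64(-10), np.int64(-30)), (np.int64(13), np.int64(-10), np.int64(-26)), (np.int64(13), np.int64(-10), np.int64(26)), (np.int64(13), np.int64(-10), np.int64(32)), (np.int64(13), np.int64(-10), np.int64(40))]
252 [(np.int64(14), np.int64(-16), np.int64(-42)), (np.int64(13), np.int64(-15), np.int64(-36)), (np.int64(-37), np.int64(11), np.int64(-22)), (np.int64(-37), np.int64(11), np.int64(-19)), (np.int64(-36), np.int64(11), np.int64(20)), (np.int64(-39), np.int64(12), np.int64(23)), (np.int64(12), np.int64(-15), np.int64(40))]
260 [(np.
[... 2836 characters left out ...]
19)), (np.int64(-85), np.int64(12), np.int64(20))]
332 [(np.int64(-95), np.int64(18), np.int64(-19)), (np.int64(-94), np.int64(17), np.int64(-16)), (np.int64(-66), np.int64(-6), np.int64(-19)), (np.int64(13), np.int64(-73), np.int64(-29)), (np.int64(-62), np.int64(-10), np.int64(17)), (np.int64(-94), np.int64(17), np.int64(15)), (np.int64(-94), np.int64(17), np.int64(18))]
340 [(np.int64(-98), np.int64(17), np.int64(-18)), (np.int64(-98), np.int64(18), np.int64(-16)), (np.int64(-66), np.int64(-10), np.int64(-19)), (np.int64(13), np.int64(-79), np.int64(-29)), (np.int64(13), np.int64(-80), np.int64(29)), (np.int64(-98), np.int64(18), np.int64(14)), (np.int64(-97), np.int64(17), np.int64(17))]
```

View pics/w6c.png

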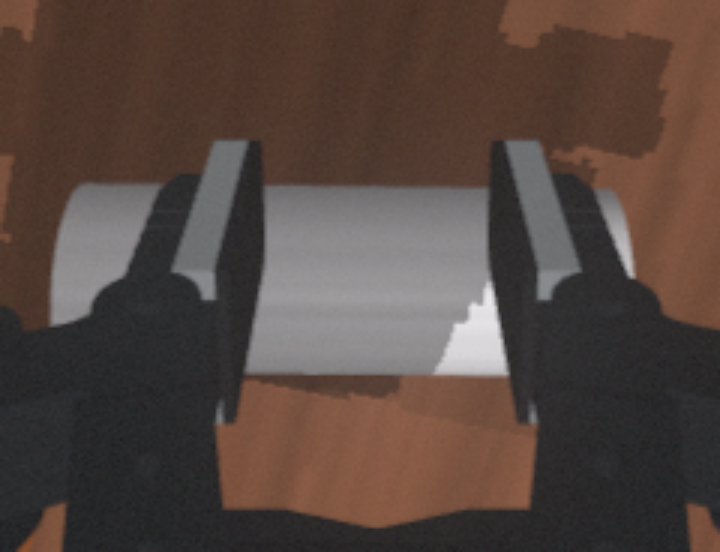

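The wrist depth shows the fingertips about 37 mm above the reported TCP, so they passed over the bar without touching it. I'll back off behind the bar and lower the hand further, watching the force.

>>> servo_tool --increments '[{"dx": 0,"dy": -0.016,"dz": 0,"wx": 0,"wy": 0,"wz": 0,"jaw": 0.035},{"dx": 0,"dy": -0.016,"dz": 0,"wx": 0,"wy": 0,"wz": 0,"jaw": 0.035},{"dx": 0,"dy": -0.016,"dz": 0,"wx": 0,"wy": 0,"wz": 0,"jaw": 0.035},{"dx": 0,"dy": -0.016,"dz": 0,"wx": 0,"wy": 0,"wz": 0,"jaw": 0.035},{"dx": 0,"dy": -0.016,"dz": 0,"wx": 0,"wy": 0,"wz": 0,"jaw": 0.035}]'

```text
clock: 6.85
ee_pos: [0.5973, -0.0741, 0.0121]
tcp_rot: [0.702, -0.085, 0.702, 0.085]
force: [-0.0, -0.3, -0.6]
grip_width: 0.0352
```

>>> servo_tool --increments '[{"dx": 0.005,"dy": 0,"dz": 0,"wx": 0,"wy": 0,"wz": 0,"jaw": 0.035},{"dx": 0.005,"dy": 0,"dz": 0,"wx": 0,"wy": 0,"wz": 0,"jaw": 0.035},{"dx": 0.004,"dy": 0,"dz": 0,"wx": 0,"wy": 0,"wz": 0,"jaw": 0.035},{"dx": 0.003,"dy": 0,"dz": 0,"wx": 0,"wy": 0,"wz": 0,"jaw": 0.035}]'

```text
clock: 7.18
ee_pos: [0.5961, -0.0724, -0.0058]
tcp_rot: [0.701, -0.085, 0.702, 0.086]
force: [0.8, -0.4, 0.8]
grip_width: 0.0351
```

```bash
cat > look.py <<'E'
import sys
from h import *
from fit import fitbar
def look(name,bar=None,view=True):
    s,M=tool(); p=robot.get_image('wrist'); save(p,name); c=wcloud(p,s,M); t=(c-s['ee_pos'])@M
    m=(abs(t[...,1])<.014)&(abs(t[...,2])<.05)&(c[...,2]>.004)
    f=m&(p['pixels'].max(-1)<120)&(t[...,0]<-.02)&(t[...,1]>.005)
    if f.sum(): print('finger lowest z',np.sort(c[f][:,2])[[0,5,20]].round(4),'front V x',tov(c[f])[:,0].max().round(4))
    if bar is not None:
        C=c*1000; V=tov(c)*1000
        m=(abs(V[...,0]-bar[0])<28)&(abs(V[...,1]-bar[1])<65)&(C[...,2]>7)&(C[...,2]<48)&(p['pixels'].max(-1)>95)
        w=(O*1000+bar[0]*xv-bar[1]*u)
        x,fv=fitbar(C[m],w,.24); print('bar V',tov(x[:2]/1000).round(4),'ang',np.degrees(x[2]).round(2),'dz',x[3].round(1),'rms',fv.round(2),m.sum())
if __name__=='__main__':
    look(sys.argv[1],[float(sys.argv[2]),float(sys.argv[3])] if len(sys.argv)>2 else None)
E
python3 look.py w7.png -190 24
```

```text
t 7.18 tcp [ 0.5961 -0.0724 -0.0058] V [-0.2377  0.0187] tz deg 13.88 q [-0.14  0.68  1.78  0.    0.68 -0.38] F [ 0.8 -0.4  0.8]
finger lowest z [0.0229 0.0242 0.026 ] front V x -0.2235
bar V [-0.1899  0.0235] ang 13.12 dz -0.8 rms 0.52 19346
```

View pics/w7.png

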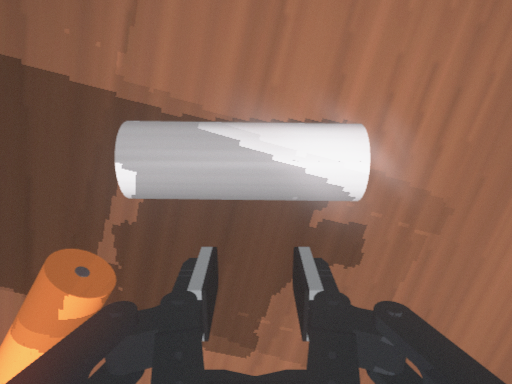

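>>> servo_tool --increments '[{"dx": 0.005,"dy": 0,"dz": 0,"wx": 0,"wy": 0,"wz": 0,"jaw": 0.035},{"dx": 0.005,"dy": 0,"dz": 0,"wx": 0,"wy": 0,"wz": 0,"jaw": 0.035},{"dx": 0.004,"dy": 0,"dz": 0,"wx": 0,"wy": 0,"wz": 0,"jaw": 0.035},{"dx": 0.002,"dy": 0,"dz": 0,"wx": 0,"wy": 0,"wz": 0,"jaw": 0.035},{"dx": 0,"dy": 0,"dz": 0.003,"wx": 0,"wy": 0,"wz": 0,"jaw": 0.035}]'

```text
clock: 7.65
ee_pos: [0.5989, -0.0721, -0.0216]
tcp_rot: [0.701, -0.085, 0.703, 0.086]
force: [-0.2, 0.1, 0.1]
grip_width: 0.035
```

```bash
python3 look.py w8.png -190 24
```

```text
t 7.65 tcp [ 0.5989 -0.0721 -0.0216] V [-0.2382  0.0159] tz deg 13.87 q [-0.14  0.71  1.77 -0.    0.66 -0.38] F [-0.2  0.1  0.1]
finger lowest z [0.0077 0.0083 0.0102] front V x -0.2239
bar V [-0.1899  0.0235] ang 13.14 dz -0.8 rms 0.51 24214
```

>>> servo_tool --increments '[{"dx": 0,"dy": 0.006,"dz": 0,"wx": 0,"wy": 0,"wz": 0,"jaw": 0.035},{"dx": 0,"dy": 0.006,"dz": 0,"wx": 0,"wy": 0,"wz": 0,"jaw": 0.035},{"dx": 0,"dy": 0.003,"dz": 0,"wx": 0,"wy": 0,"wz": 0,"jaw": 0.035},{"dx": 0,"dy": 0.003,"dz": 0,"wx": 0,"wy": 0,"wz": 0,"jaw": 0.035},{"dx": 0,"dy": 0.003,"dz": 0,"wx": 0,"wy": 0,"wz": 0,"jaw": 0.035}]'

```text
clock: 8.12
ee_pos: [0.595, -0.0515, -0.0206]
tcp_rot: [0.702, -0.086, 0.702, 0.085]
force: [-0.1, -0.9, 0.8]
grip_width: 0.035
```

>>> servo_tool --increments '[{"dx": 0,"dy": 0.004,"dz": 0,"wx": 0,"wy": 0,"wz": 0,"jaw": 0.035},{"dx": 0,"dy": 0.004,"dz": 0,"wx": 0,"wy": 0,"wz": 0,"jaw": 0.035},{"dx": 0,"dy": 0.004,"dz": 0,"wx": 0,"wy": 0,"wz": 0,"jaw": 0.035},{"dx": 0,"dy": 0.004,"dz": 0,"wx": 0,"wy": 0,"wz": 0,"jaw": 0.035},{"dx": 0,"dy": 0.004,"dz": 0,"wx": 0,"wy": 0,"wz": 0,"jaw": 0.035}]'

```text
clock: 8.53
ee_pos: [0.59, -0.0321, -0.0209]
tcp_rot: [0.702, -0.085, 0.702, 0.085]
force: [-0.2, -0.7, 0.1]
grip_width: 0.0352
```

```bash
python3 look.py w9.png -175 24
```

```text
t 8.53 tcp [ 0.59   -0.0321 -0.0209] V [-0.1972  0.0147] tz deg 13.86 q [-0.07  0.7   1.8   0.    0.64 -0.32] F [-0.2 -0.7  0.1]
finger lowest z [0.0104 0.0128 0.0148] front V x -0.1828
bar V [-0.1689  0.0235] ang 13.33 dz -0.6 rms 2.3 22811
```

View pics/w9.png

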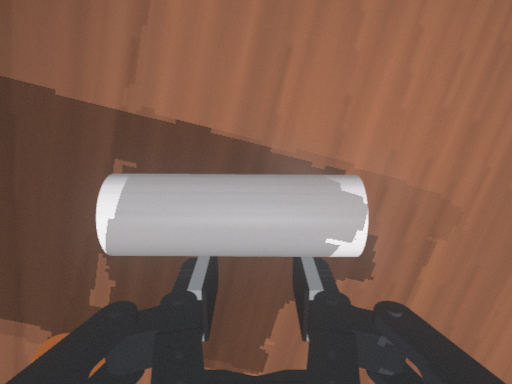

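>>> servo_tool --increments '[{"dx": 0,"dy": 0.004,"dz": 0,"wx": -0.001,"wy": 0,"wz": 0,"jaw": 0.035},{"dx": 0,"dy": 0.004,"dz": 0,"wx": -0.001,"wy": 0,"wz": 0,"jaw": 0.035},{"dx": 0,"dy": 0.004,"dz": 0,"wx": -0.001,"wy": 0,"wz": 0,"jaw": 0.035},{"dx": 0,"dy": 0.004,"dz": 0,"wx": -0.001,"wy": 0,"wz": 0,"jaw": 0.035},{"dx": 0,"dy": 0.004,"dz": 0,"wx": -0.001,"wy": 0,"wz": 0,"jaw": 0.035}]'

```text
clock: 9.0
ee_pos: [0.5851, -0.0127, -0.0209]
tcp_rot: [0.702, -0.087, 0.702, 0.087]
force: [-0.2, 0.0, 0.7]
grip_width: 0.035
```

>>> servo_tool --increments '[{"dx": 0,"dy": 0.004,"dz": 0,"wx": 0,"wy": 0,"wz": 0,"jaw": 0.035},{"dx": 0,"dy": 0.004,"dz": 0,"wx": 0,"wy": 0,"wz": 0,"jaw": 0.035},{"dx": 0,"dy": 0.004,"dz": 0,"wx": 0,"wy": 0,"wz": 0,"jaw": 0.035},{"dx": 0,"dy": 0.004,"dz": 0,"wx": 0,"wy": 0,"wz": 0,"jaw": 0.035},{"dx": 0,"dy": 0.004,"dz": 0,"wx": 0,"wy": 0,"wz": 0,"jaw": 0.035}]'

```text
clock: 9.42
ee_pos: [0.5803, 0.0067, -0.0209]
tcp_rot: [0.702, -0.087, 0.702, 0.087]
force: [-0.1, -0.4, 1.0]
grip_width: 0.0351
```

>>> servo_tool --increments '[{"dx": 0,"dy": 0.004,"dz": 0,"wx": 0,"wy": 0,"wz": 0,"jaw": 0.035},{"dx": 0,"dy": 0.004,"dz": 0,"wx": 0,"wy": 0,"wz": 0,"jaw": 0.035},{"dx": 0,"dy": 0.004,"dz": 0,"wx": 0,"wy": 0,"wz": 0,"jaw": 0.035},{"dx": 0,"dy": 0.004,"dz": 0,"wx": 0,"wy": 0,"wz": 0,"jaw": 0.035},{"dx": 0,"dy": 0.004,"dz": 0,"wx": 0,"wy": 0,"wz": 0,"jaw": 0.035}]'

```text
clock: 9.83
ee_pos: [0.5754, 0.0261, -0.0209]
tcp_rot: [0.702, -0.087, 0.702, 0.087]
force: [-0.4, -1.6, 0.4]
grip_width: 0.035
```

```bash
python3 look.py w10.png -105 24
```

```text
t 9.83 tcp [ 0.5754  0.0261 -0.0209] V [-0.1372  0.0144] tz deg 14.15 q [ 0.02  0.69  1.83  0.    0.62 -0.22] F [-0.4 -1.6  0.4]
finger lowest z [0.0097 0.0133 0.0145] front V x -0.1231
bar V [-0.109   0.0227] ang 13.75 dz -0.6 rms 2.23 22684
```

View pics/w10.png

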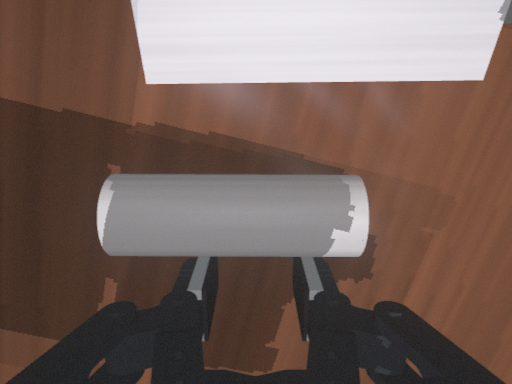

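>>> servo_tool --increments '[{"dx": 0,"dy": 0.005,"dz": 0,"wx": 0,"wy": 0,"wz": 0,"jaw": 0.035},{"dx": 0,"dy": 0.005,"dz": 0,"wx": 0,"wy": 0,"wz": 0,"jaw": 0.035},{"dx": 0,"dy": 0.005,"dz": 0,"wx": 0,"wy": 0,"wz": 0,"jaw": 0.035},{"dx": 0,"dy": 0.005,"dz": 0,"wx": 0,"wy": 0,"wz": 0,"jaw": 0.035},{"dx": 0,"dy": 0.005,"dz": 0,"wx": 0,"wy": 0,"wz": 0,"jaw": 0.035}]'

```text
clock: 10.3
ee_pos: [0.5692, 0.0505, -0.0209]
tcp_rot: [0.702, -0.087, 0.702, 0.087]
force: [-0.5, -0.7, 0.9]
grip_width: 0.0347
```

>>> servo_tool --increments '[{"dx": 0,"dy": 0.004,"dz": 0,"wx": 0,"wy": 0,"wz": 0,"jaw": 0.035},{"dx": 0,"dy": 0.004,"dz": 0,"wx": 0,"wy": 0,"wz": 0,"jaw": 0.035},{"dx": 0,"dy": 0.004,"dz": 0,"wx": 0,"wy": 0,"wz": 0,"jaw": 0.035},{"dx": -0.001,"dy": 0.004,"dz": 0,"wx": 0,"wy": 0,"wz": 0,"jaw": 0.035},{"dx": -0.001,"dy": 0.004,"dz": 0,"wx": 0,"wy": 0,"wz": 0,"jaw": 0.035}]'

```text
clock: 10.72
ee_pos: [0.5643, 0.0697, -0.0188]
tcp_rot: [0.702, -0.087, 0.702, 0.087]
force: [0.4, -1.2, -0.1]
grip_width: 0.0351
```

>>> servo_tool --increments '[{"dx": -0.001,"dy": 0.004,"dz": 0,"wx": 0,"wy": 0,"wz": 0,"jaw": 0.035},{"dx": -0.001,"dy": 0.004,"dz": 0,"wx": 0,"wy": 0,"wz": 0,"jaw": 0.035},{"dx": -0.001,"dy": 0.004,"dz": 0,"wx": 0,"wy": 0,"wz": 0,"jaw": 0.035},{"dx": -0.001,"dy": 0.004,"dz": 0,"wx": 0,"wy": 0,"wz": 0,"jaw": 0.035},{"dx": -0.001,"dy": 0.004,"dz": 0,"wx": 0,"wy": 0,"wz": 0,"jaw": 0.035}]'

```text
clock: 11.13
ee_pos: [0.5607, 0.0881, -0.0131]
tcp_rot: [0.702, -0.088, 0.701, 0.087]
force: [1.7, -7.5, 4.6]
grip_width: 0.0351
```

```bash
python3 look.py w11.png
```

```text
t 11.13 tcp [ 0.5607  0.0881 -0.0131] V [-0.0735  0.0133] tz deg 14.18 q [ 0.14  0.67  1.86 -0.    0.62 -0.11] F [ 1.7 -7.5  4.6]
finger lowest z [0.0171 0.0178 0.0214] front V x -0.0593
```

View pics/w11.png

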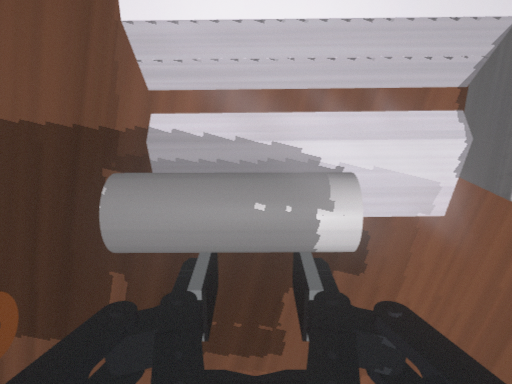

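>>> servo_tool --increments '[{"dx": -0.0005,"dy": 0.004,"dz": 0,"wx": 0,"wy": 0,"wz": 0,"jaw": 0.035},{"dx": -0.0005,"dy": 0.004,"dz": 0,"wx": 0,"wy": 0,"wz": 0,"jaw": 0.035},{"dx": -0.0005,"dy": 0.004,"dz": 0,"wx": 0,"wy": 0,"wz": 0,"jaw": 0.035},{"dx": -0.0005,"dy": 0.004,"dz": 0,"wx": 0,"wy": 0,"wz": 0,"jaw": 0.035},{"dx": -0.0005,"dy": 0.004,"dz": 0,"wx": 0,"wy": 0,"wz": 0,"jaw": 0.035}]'

```text
clock: 11.6
ee_pos: [0.5556, 0.1073, -0.0107]
tcp_rot: [0.702, -0.088, 0.701, 0.087]
force: [1.8, -8.4, 3.7]
grip_width: 0.035
```

>>> servo_tool --increments '[{"dx": 0,"dy": 0.003,"dz": 0,"wx": 0,"wy": 0,"wz": 0,"jaw": 0.035},{"dx": 0,"dy": 0.003,"dz": 0,"wx": 0,"wy": 0,"wz": 0,"jaw": 0.035},{"dx": 0,"dy": 0.003,"dz": 0,"wx": 0,"wy": 0,"wz": 0,"jaw": 0.035},{"dx": 0,"dy": 0.002,"dz": 0,"wx": 0,"wy": 0,"wz": 0,"jaw": 0.035}]'

```text
clock: 11.93
ee_pos: [0.5518, 0.1192, -0.0114]
tcp_rot: [0.702, -0.087, 0.702, 0.087]
force: [0.3, -0.6, 0.6]
grip_width: 0.0353
```

```bash
python3 look.py w12.png
```

```text
t 11.93 tcp [ 0.5518  0.1192 -0.0114] V [-0.0411  0.0143] tz deg 14.13 q [ 0.19  0.66  1.86  0.    0.62 -0.06] F [ 0.3 -0.6  0.6]
finger lowest z [0.0178 0.0185 0.0202] front V x -0.027
```

View pics/w12.png

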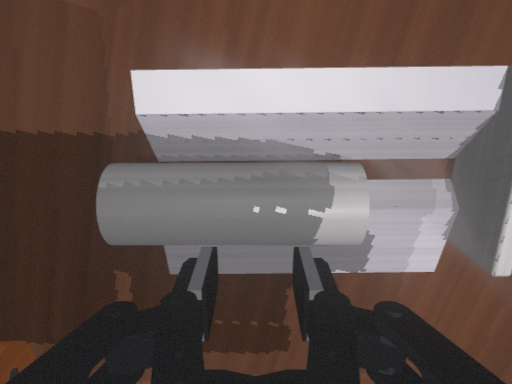

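>>> servo_tool --increments '[{"dx": 0,"dy": 0.002,"dz": 0,"wx": 0,"wy": 0,"wz": 0,"jaw": 0.035},{"dx": 0,"dy": 0.002,"dz": 0,"wx": 0,"wy": 0,"wz": 0,"jaw": 0.035},{"dx": 0,"dy": 0.002,"dz": 0,"wx": 0,"wy": 0,"wz": 0,"jaw": 0.035},{"dx": 0,"dy": 0.002,"dz": 0,"wx": 0,"wy": 0,"wz": 0,"jaw": 0.035}]'

```text
clock: 12.32
ee_pos: [0.5499, 0.1268, -0.0115]
tcp_rot: [0.702, -0.087, 0.702, 0.087]
force: [0.1, -1.3, -0.0]
grip_width: 0.035
```

```bash
python3 look.py w13.png -5 24
```

```text
t 12.32 tcp [ 0.5499  0.1268 -0.0115] V [-0.0333  0.0142] tz deg 14.15 q [ 0.21  0.66  1.86  0.    0.62 -0.04] F [ 0.1 -1.3 -0. ]
finger lowest z [0.0086 0.0087 0.0182] front V x -0.0192
bar V [-0.0002  0.0187] ang 14.58 dz 1.1 rms 3.81 25911
```

View pics/w13.png

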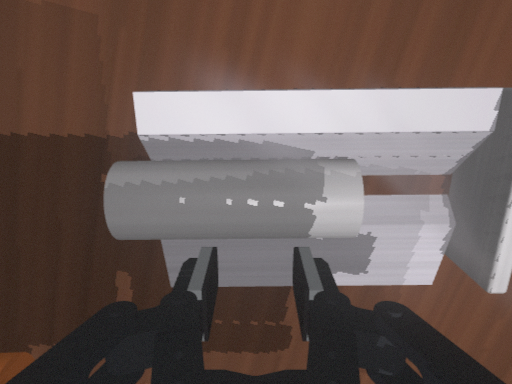

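>>> servo_tool --increments '[{"dx": 0,"dy": -0.012,"dz": 0,"wx": 0,"wy": 0,"wz": 0,"jaw": 0.035},{"dx": -0.03,"dy": 0,"dz": 0,"wx": 0,"wy": 0,"wz": 0,"jaw": 0.035},{"dx": -0.04,"dy": 0,"dz": 0,"wx": 0,"wy": 0,"wz": 0,"jaw": 0},{"dx": -0.015,"dy": 0.01,"dz": -0.03,"wx": 0,"wy": 0,"wz": 0,"jaw": 0},{"dx": 0,"dy": 0.015,"dz": -0.036,"wx": 0,"wy": 0,"wz": 0,"jaw": 0}]'

```text
clock: 12.78
ee_pos: [0.4881, 0.1228, 0.0775]
tcp_rot: [0.705, -0.086, 0.698, 0.087]
force: [-0.9, 0.9, 0.7]
grip_width: 0.0007
```

>>> servo_tool --increments '[{"dx": 0,"dy": 0.02,"dz": -0.036,"wx": 0,"wy": 0,"wz": 0,"jaw": 0},{"dx": 0,"dy": 0,"dz": 0,"wx": 0,"wy": 0,"wz": 0,"jaw": 0}]'

```text
clock: 12.95
ee_pos: [0.4344, 0.1323, 0.0729]
tcp_rot: [0.699, -0.088, 0.705, 0.087]
force: [-0.1, -0.6, -0.1]
grip_width: -0.0002
```

```bash
python3 look.py w14.png 0 19
python3 - <<'E'
from h import *
s,M=tool(); p=robot.get_image('wrist'); c=wcloud(p,s,M); t=(c-s['ee_pos'])@M
for v in range(200,340,8): print(v,[list(map(int,(t[v,uu]*1000).round())) for uu in (235,245,255,265,275)])
q=robot.get_image('scene'); save(q,'s3.png')
E
```

```text
t 12.95 tcp [0.4344 0.1323 0.0729] V [0.0005 0.1249] tz deg 14.18 q [0.27 0.4  2.08 0.   0.67 0.02] F [-0.1 -0.6 -0.1]
finger lowest z [0.1033 0.1039 0.1049] front V x 0.0146
bar V [0.0002 0.021 ] ang 14.67 dz 1.1 rms 4.31 10760
t 13.0 tcp [0.4387 0.1328 0.0735] V [-1.000e-04  1.205e-01] tz deg 14.23 q [0.27 0.4  2.07 0.   0.67 0.02] F [-0.4 -0.5 -0.5]
200 [[74, -4, -15], [73, -3, -8], [74, -3, 0], [74, -3, 7], [73, -3, 15]]
208 [[74, -10, -15], [74, -10, -8], [74, -10, 0], [75, -10, 8], [73, -10, 15]]
216 [[75, -17, -15], [75, -17, -8], [73, -16, 0], [74, -16, 8], [75, -17, 15]]
224 [[74, -23, -16], [74, -23, -8], [75, -23, 0], [74, -23, 8], [74, -23, 15]]
232 [[74, -30, -16], [74, -30, -8], [73, -29, 0], [74, -30, 8], [74, -30, 15]]
240 [[73, -36, -16], [74, -37, -8], [75, -37, 0], [75, -37, 8], [75, -37, 16]]
248 [[74, -44, -16], [-34, 11, -4], [-34, 11, 0], [-34, 11, 4], [74, -44, 16]]
256 [[74, -51, -16], [-41, 11, -4], [-41, 11, 0], [-41, 11, 4], [73, -50, 16]]
264 [[-40, 7, -9], [-47, 11, -4], [-48, 11, 0], [-47, 11, 4], [-41, 7, 8]]
272 [[-47, 7, -8], [-54, 11, -4], [-53, 11, 0], [-53, 11, 4], [-47, 7, 8]]
280 [[-53, 7, -8], [-59, 11, -4], [-59, 11, 0], [-59, 11, 4], [-53, 7, 8]]
288 [[-58, 7, -8], [-65, 11, -4], [-65, 11, 0], [-64, 11, 3], [-59, 7, 7]]
296 [[-73, 14, -7], [-71, 12, -3], [-65, 8, 0], [-71, 12, 3], [-73, 14, 7]]
304 [[-75, 12, -7], [-75, 12, -3], [-64, 4, 0], [-75, 12, 3], [-75, 12, 6]]
312 [[-80, 12, -6], [-79, 12, -3], [-66, 2, 0], [-79, 12, 3], [-80, 13, 6]]
320 [[-84, 13, -6], [-83, 12, -3], [-65, -2, 0], [-83, 12, 3], [-83, 12, 6]]
328 [[-87, 12, -6], [-83, 9, -3], [-65, -6, 0], [-86, 12, 3], [-87, 12, 6]]
336 [[-96, 17, -5], [-76, 0, -3], [-65, -9, 0], [-85, 8, 3], [-97, 18, 5]]
```

View pics/w14.png

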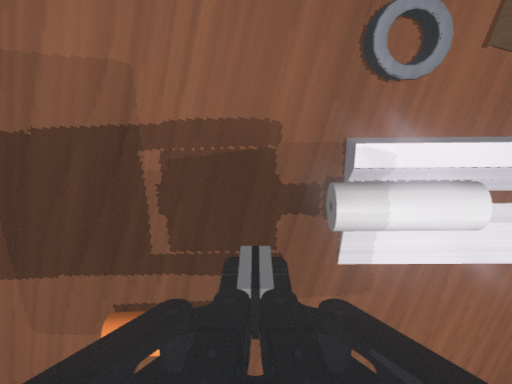

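View pics/s3.png

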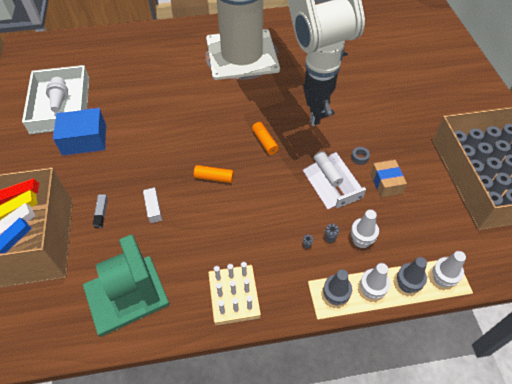

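>>> servo_tool --increments '[{"dx": 0.035,"dy": 0,"dz": 0,"wx": 0,"wy": 0,"wz": 0,"jaw": 0},{"dx": 0.03,"dy": 0,"dz": 0,"wx": 0,"wy": 0,"wz": 0,"jaw": 0},{"dx": 0.015,"dy": 0,"dz": 0,"wx": 0,"wy": 0,"wz": 0,"jaw": 0},{"dx": 0.007,"dy": 0,"dz": 0,"wx": 0,"wy": 0,"wz": 0,"jaw": 0},{"dx": 0.005,"dy": 0,"dz": 0,"wx": 0,"wy": 0,"wz": 0,"jaw": 0}]'

```text
clock: 13.52
ee_pos: [0.4439, 0.1332, -0.0195]
tcp_rot: [0.702, -0.087, 0.702, 0.087]
force: [0.3, 0.4, -1.5]
grip_width: -0.0002
```

>>> servo_tool --increments '[{"dx": 0,"dy": 0,"dz": 0.007,"wx": 0,"wy": 0,"wz": 0,"jaw": 0},{"dx": 0,"dy": 0,"dz": 0.007,"wx": 0,"wy": 0,"wz": 0,"jaw": 0},{"dx": 0,"dy": 0,"dz": 0.006,"wx": 0,"wy": 0,"wz": 0,"jaw": 0},{"dx": 0,"dy": 0,"dz": 0,"wx": 0,"wy": 0,"wz": 0,"jaw": 0}]'

```text
clock: 13.85
ee_pos: [0.4658, 0.1393, -0.0172]
tcp_rot: [0.703, -0.087, 0.7, 0.087]
force: [0.2, -0.6, 0.3]
grip_width: 0.0
```

```bash
python3 look.py w15.png
```

```text
t 13.85 tcp [ 0.4658  0.1393 -0.0172] V [-0.0004  0.0926] tz deg 14.15 q [ 0.27  0.61  2.04 -0.    0.49  0.02] F [ 0.2 -0.6  0.3]
finger lowest z [0.0041 0.0054 0.0088] front V x 0.0137
```

View pics/w15.png

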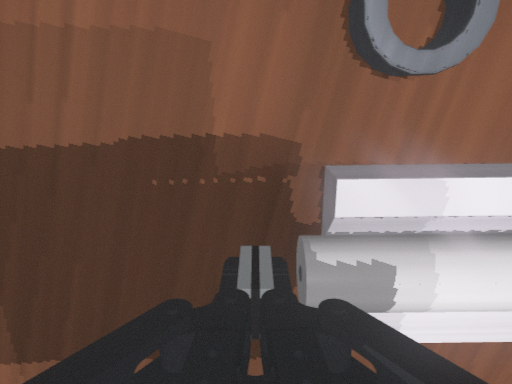

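>>> servo_tool --increments '[{"dx": 0,"dy": 0,"dz": 0.004,"wx": 0,"wy": 0,"wz": 0,"jaw": 0},{"dx": 0,"dy": 0,"dz": 0.004,"wx": 0,"wy": 0,"wz": 0,"jaw": 0},{"dx": 0,"dy": 0,"dz": 0.004,"wx": 0,"wy": 0,"wz": 0,"jaw": 0},{"dx": 0,"dy": 0,"dz": 0.004,"wx": 0,"wy": 0,"wz": 0,"jaw": 0},{"dx": 0,"dy": 0,"dz": 0.004,"wx": 0,"wy": 0,"wz": 0,"jaw": 0}]'

```text
clock: 14.32
ee_pos: [0.4796, 0.1429, -0.0187]
tcp_rot: [0.7, -0.087, 0.703, 0.087]
force: [-6.4, -1.2, 4.2]
grip_width: -0.0002
```

>>> servo_tool --increments '[{"dx": 0,"dy": 0,"dz": 0.004,"wx": 0,"wy": 0,"wz": 0,"jaw": 0},{"dx": 0,"dy": 0,"dz": 0.004,"wx": 0,"wy": 0,"wz": 0,"jaw": 0},{"dx": 0,"dy": 0,"dz": 0.004,"wx": 0,"wy": 0,"wz": 0,"jaw": 0},{"dx": 0,"dy": 0,"dz": 0.004,"wx": 0,"wy": 0,"wz": 0,"jaw": 0},{"dx": 0,"dy": 0,"dz": 0.004,"wx": 0,"wy": 0,"wz": 0,"jaw": 0}]'

```text
clock: 14.73
ee_pos: [0.499, 0.1478, -0.0188]
tcp_rot: [0.7, -0.087, 0.703, 0.087]
force: [-5.6, -0.5, 4.8]
grip_width: 0.0
```

```bash
python3 look.py w16.png
```

```text
t 14.73 tcp [ 0.499   0.1478 -0.0188] V [-0.0003  0.0584] tz deg 14.16 q [0.27 0.64 1.96 0.   0.55 0.02] F [-5.6 -0.5  4.8]
finger lowest z [0.0044 0.0074 0.0121] front V x 0.0137
```

View pics/w16.png

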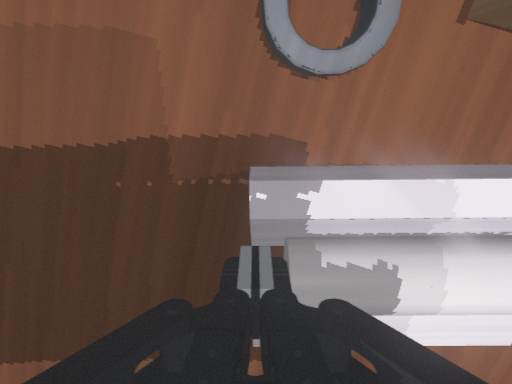

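>>> servo_tool --increments '[{"dx": 0,"dy": 0,"dz": 0.004,"wx": 0,"wy": 0,"wz": 0,"jaw": 0},{"dx": 0,"dy": 0,"dz": 0.004,"wx": 0,"wy": 0,"wz": 0,"jaw": 0},{"dx": 0,"dy": 0,"dz": 0.003,"wx": 0,"wy": 0,"wz": 0,"jaw": 0},{"dx": 0,"dy": 0,"dz": 0.003,"wx": 0,"wy": 0,"wz": 0,"jaw": 0},{"dx": 0,"dy": 0,"dz": 0.002,"wx": 0,"wy": 0,"wz": 0,"jaw": 0}]'

```text
clock: 15.2
ee_pos: [0.5165, 0.1522, -0.0186]
tcp_rot: [0.701, -0.087, 0.702, 0.087]
force: [-4.2, -0.2, -1.1]
grip_width: -0.0
```

>>> servo_tool --increments '[{"dx": 0,"dy": 0,"dz": 0.002,"wx": 0,"wy": 0,"wz": 0,"jaw": 0},{"dx": 0,"dy": 0,"dz": 0.002,"wx": 0,"wy": 0,"wz": 0,"jaw": 0},{"dx": 0,"dy": 0,"dz": 0.002,"wx": 0,"wy": 0,"wz": 0,"jaw": 0}]'

```text
clock: 15.45
ee_pos: [0.5226, 0.1536, -0.0185]
tcp_rot: [0.702, -0.087, 0.702, 0.087]
force: [-2.7, -0.5, -1.7]
grip_width: -0.0002
```

>>> servo_tool --increments '[{"dx": 0,"dy": 0,"dz": 0.001,"wx": 0,"wy": 0,"wz": 0,"jaw": 0},{"dx": 0,"dy": 0,"dz": 0.001,"wx": 0,"wy": 0,"wz": 0,"jaw": 0}]'

```text
clock: 15.62
ee_pos: [0.5227, 0.1537, -0.0186]
tcp_rot: [0.7, -0.087, 0.703, 0.087]
force: [-9.8, -2.3, 6.8]
grip_width: 0.0002
```

```bash
python3 look.py w17.png
python3 - <<'E'
from h import *
p=robot.get_image('scene'); save(p,'s4.png'); p=robot.get_image('top'); save(p,'t4.png')
q=cv2.imread('pics/s4.png')[130:230,280:420]; cv2.imwrite('pics/s4c.png',cv2.resize(q,None,fx=5,fy=5,interpolation=cv2.INTER_CUBIC))
E
```

```text
t 15.62 tcp [ 0.5227  0.1537 -0.0186] V [-0.0006  0.034 ] tz deg 14.15 q [0.26 0.66 1.9  0.   0.59 0.02] F [-9.8 -2.3  6.8]
finger lowest z [0.0043 0.0086 0.0123] front V x 0.0135
```

View pics/s4c.png

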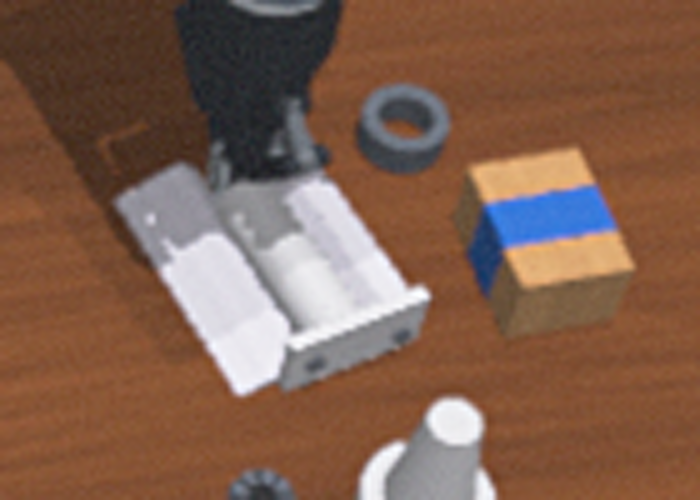

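>>> servo_tool --increments '[{"dx": 0,"dy": 0,"dz": 0.001,"wx": 0,"wy": 0,"wz": 0,"jaw": 0},{"dx": 0,"dy": 0,"dz": 0.001,"wx": 0,"wy": 0,"wz": 0,"jaw": 0}]'

```text
clock: 15.93
ee_pos: [0.5226, 0.1536, -0.0187]
tcp_rot: [0.699, -0.087, 0.704, 0.087]
force: [-15.3, -4.5, 9.8]
grip_width: -0.0003
```

>>> servo_tool --increments '[{"dx": 0,"dy": 0,"dz": 0.001,"wx": 0,"wy": 0,"wz": 0,"jaw": 0}]'

```text
clock: 16.02
ee_pos: [0.5226, 0.1536, -0.0189]
tcp_rot: [0.698, -0.088, 0.705, 0.087]
force: [-17.3, -4.1, 12.1]
grip_width: 0.0003
```

>>> servo_tool --increments '[{"dx": 0,"dy": 0,"dz": -0.004,"wx": 0,"wy": 0,"wz": 0,"jaw": 0},{"dx": 0,"dy": 0,"dz": -0.01,"wx": 0,"wy": 0,"wz": 0,"jaw": 0},{"dx": 0,"dy": 0,"dz": -0.02,"wx": 0,"wy": 0,"wz": 0,"jaw": 0},{"dx": -0.03,"dy": 0,"dz": 0,"wx": 0,"wy": 0,"wz": 0,"jaw": 0},{"dx": -0.04,"dy": 0,"dz": 0,"wx": 0,"wy": 0,"wz": 0,"jaw": 0}]'

```text
clock: 16.43
ee_pos: [0.4917, 0.1458, 0.05]
tcp_rot: [0.7, -0.087, 0.704, 0.087]
force: [1.5, -0.4, 1.0]
grip_width: 0.0005
```

>>> servo_tool --increments '[{"dx": -0.04,"dy": 0,"dz": 0,"wx": 0,"wy": 0,"wz": 0,"jaw": 0},{"dx": -0.04,"dy": 0,"dz": 0.02,"wx": 0,"wy": 0,"wz": 0,"jaw": 0},{"dx": 0,"dy": 0,"dz": 0.02,"wx": 0,"wy": 0,"wz": 0,"jaw": 0},{"dx": 0,"dy": 0,"dz": 0,"wx": 0,"wy": 0,"wz": 0,"jaw": 0}]'

```text
clock: 16.77
ee_pos: [0.5387, 0.1577, 0.1333]
tcp_rot: [0.706, -0.086, 0.697, 0.088]
force: [-0.4, -0.3, -0.2]
grip_width: -0.0
```

Run:
```python
from h import *
from fit import fitbar
s,M=tool(); p=robot.get_image('wrist'); save(p,'w18.png'); c=wcloud(p,s,M)
V=np.concatenate([tov(c)*1000,c[...,2:]*1000],-1)
m=(abs(V[...,0])<16)&(abs(V[...,1]+30)<60)&(V[...,2]>24); P=V[m]
b=P[(P[:,2]<37.5)&(P[:,1]>-78)]; print('bar pts',len(b),'x mean of top',b[b[:,2]>34][:,:2].mean(0) if (b[:,2]>34).any() else None,'y range',np.percentile(b[:,1],[.5,99.5]),'zmax',b[:,2].max())
sp=(V[...,2]>37.5)&(abs(V[...,0])<40)&(abs(V[...,1]+85)<15); print('stop y',np.percentile(V[sp][:,1],[1,50,99]) if sp.any() else None)
q=robot.get_image('scene'); save(q,'s5.png')
q=cv2.imread('pics/s5.png')[130:230,280:420]; cv2.imwrite('pics/s5c.png',cv2.resize(q,None,fx=5,fy=5,interpolation=cv2.INTER_CUBIC))
```

```text
t 16.77 tcp [0.5387 0.1577 0.1333] V [-0.0006  0.0175] tz deg 14.15 q [ 0.26  0.42  1.83 -0.    0.88  0.02] F [-0.4 -0.3 -0.2]
bar pts 4276 x mean of top [  0.27996041 -28.60450486] y range [-77.38859503  20.27465104] zmax 37.39095355090616
stop y [-86.91710667 -82.77281296 -78.98948176]
```

View pics/w18.png

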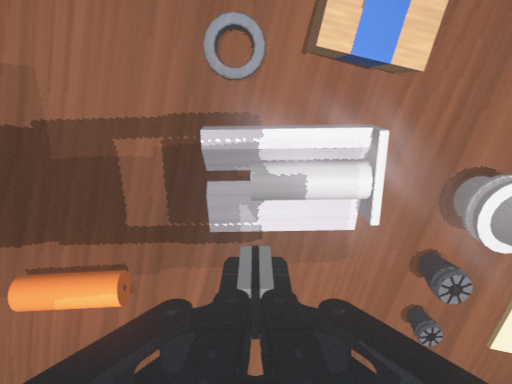

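View pics/s5.png

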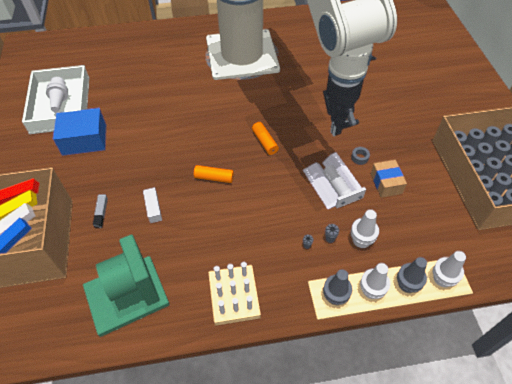

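Run:
```python
from h import *
s,M=tool(); p=robot.get_image('wrist'); c=wcloud(p,s,M)
for v in (172,180,188): print([(uu,round(float(tov(c[v,uu])[1]*1000),1),round(float(c[v,uu,2]*1000),1)) for uu in range(246,256,2)],[(uu,round(float(tov(c[v,uu])[1]*1000),1),round(float(c[v,uu,2]*1000),1)) for uu in range(358,386,2)])
cv2.imwrite('pics/w19c.png',cv2.resize(p['pixels'][110:240,230:400,::-1],None,fx=4.5,fy=4.5,interpolation=cv2.INTER_CUBIC))
```

```text
t 16.87 tcp [0.5328 0.1562 0.1295] V [-0.0006  0.0236] tz deg 14.15 q [ 0.26  0.42  1.84 -0.    0.88  0.02] F [-1.   0.3 -1.8]
[(246, 31.4, 0.1), (248, 29.6, -2.2), (250, 27.8, 0.2), (252, 26.0, -0.3), (254, 24.2, -1.1)] [(358, -60.2, 30.2), (360, -61.3, 31.9), (362, -63.3, 30.9), (364, -64.7, 31.6), (366, -66.2, 31.9), (368, -67.8, 31.8), (370, -69.3, 32.1), (372, -71.2, 31.5), (374, -73.2, 30.3), (376, -74.0, 32.7), (378, -76.6, 30.0), (380, -77.8, 31.1), (382, -79.5, 30.8), (384, -79.4, 35.3)]
[(246, 31.5, -1.7), (248, 29.7, -1.3), (250, 27.8, -0.0), (252, 26.0, -1.3), (254, 24.2, -0.2)] [(358, -59.8, 33.5), (360, -60.6, 36.2), (362, -62.9, 33.9), (364, -64.2, 34.9), (366, -65.5, 35.8), (368, -67.5, 34.6), (370, -69.1, 34.6), (372, -70.6, 34.9), (374, -72.6, 33.9), (376, -73.6, 35.4), (378, -75.7, 34.3), (380, -77.3, 34.3), (382, -78.9, 34.3), (384, -79.2, 37.5)]
[(246, 31.4, 5.0), (248, 29.7, 3.7), (250, 27.9, 4.0), (252, 26.0, 4.6), (254, 24.2, 4.0)] [(358, -59.9, 35.1), (360, -61.5, 35.2), (362, -63.6, 33.9), (364, -64.7, 35.4), (366, -66.5, 34.9), (368, -67.8, 35.6), (370, -69.4, 35.8), (372, -71.5, 34.5), (374, -72.7, 35.6), (376, -74.7, 34.7), (378, -76.3, 34.6), (380, -77.5, 35.8), (382, -79.5, 34.7), (384, -79.6, 38.5)]
```

View pics/w19c.png

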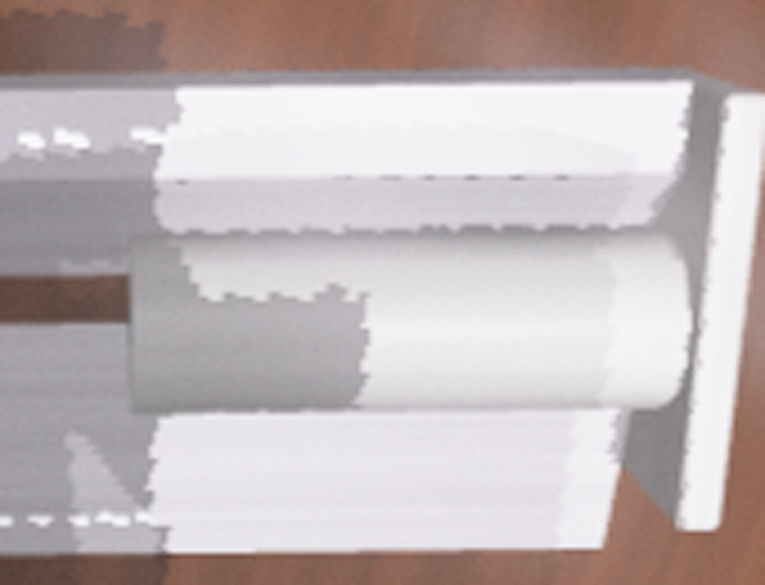

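```bash
python3 -c "
from h import *
tool(); print(robot.job_done())"
```

```text
t 16.92 tcp [0.5314 0.1558 0.1285] V [-0.0006  0.0251] tz deg 14.15 q [ 0.26  0.42  1.84 -0.    0.88  0.02] F [-0.5 -0.4 -0. ]
the job is handed in; nothing more can be done
None
```

I rolled the steel bar up the ramp and into the groove with both fingertips on its side. Then I pushed its end with the shut fingers until it butted against the stop, and handed the job in at 16.9 s.

- **Seating:** The bar lies on the groove line to within 1 mm. Its free end is at y ≈ +20 mm, against the +20 mm expected when seated.
- **Butted against the stop:** In the wrist depth the bar's surface runs right up to the stop face with no gap. At the stop the hand did not advance while the horizontal push rose to about 18 N.
- **Hand and bystanders:** The hand is clear, about 0.13 m above the bench (reported TCP height). The bystanders and orange bars look unmoved in the final pictures; I did not measure them.

**What disagreed:** The fingertips in the wrist picture sat about 33–37 mm behind the reported TCP. My first push at TCP height 12 mm therefore passed over the bar without touching it. I backed off, lowered the hand by that offset and repeated the push.

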